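# Set the bird's acrylic ladder in its deep cup

## Task

The blue chew ball has been left sitting on the mouth of the deep blue cup: lift it off and set it down gently in the stainless bowl. Then take the clear acrylic ladder out of its wooden stand and lower it gently, feet down, right to the bottom of the cup before letting go, so that it is left leaning on the side of the rim that carries the orange tab. Grip the ball and the brittle ladder only lightly, never drop or knock them, and leave everything else, cup and bowl included, standing where it is.

Things in the scene. Friction and masses are not known exactly. Their poses are not given: they have to be found in the camera images.
- cup: Deep blue ceramic cup, loose, 0.9 kg, 100 mm tall, outside diameter 68, inside 60 mm, inner floor 8 mm above its underside, on a flat foot 100 mm across, 6 mm thick. Origin: centre of its underside; z up. The orange tab is on its -x side: the ladder must lean towards the cup's -x. Cup, bowl and stand swap places between starts; the cup's yaw varies.
- cup_mouth (a point): Centre of the cup's mouth, at rim height (100 mm above its underside).
- cup_tab (a point): Top of the orange tab, 22 x 24 mm, which sticks out level from the cup's outside just below the rim, 44 mm from the cup's axis; an orange stripe runs down the cup below it. Marks the side to lean on.
- bowl: Stainless bowl, loose, 0.35 kg, rim diameter 156 mm, 48 mm tall, flat inner floor about 94 mm across and 4 mm above the shelf, sides flaring (inside radius about 63 mm at 18 mm height, 75 mm at the rim). Origin: centre of its underside.
- ball_center (a point): Centre of the blue chew ball (firm, smooth, 68 mm diameter, about 90 g). It starts on the cup's mouth, centre about 16 mm above the rim on the cup's axis. In the bowl its centre is 38 mm above the shelf. It bears at most 15 N per finger of grip, and 15 N from the bowl (a drop of a few centimetres is too much).
- ladder: Clear acrylic ladder, orange rungs, black feet, about 60 g, brittle: 180 mm long, 32 wide, 8 thick (rails 8 x 5 mm). Origin: middle of its foot end; z from feet to top, y across its width, x through its thickness. Starts upright in a slot of the stand; take it from above across the 32 mm width. Same after a half turn about z. Bears at most 15 N per finger of grip and 10 N against the cup.
- ladder_foot (a point): Middle of the ladder's foot end.
- ladder_top (a point): Middle of the ladder's top end, 180 mm from the foot.
- stand: Fixed wooden stand 100 x 70 x 55 mm (x, y, z) with two slots, each 13 mm (x) by 37 mm (y) and 45 mm deep (floor 10 mm above the shelf), centred 25 mm either side of its middle along x. One holds the ladder, the other the wooden paddle; which is which varies. Origin: centre of its underside.
- paddle: Wooden chew paddle 125 mm tall, 40 mm wide at its round head, 8 mm thick, upright in the stand's other slot; leave it. Origin: its foot.
- spool: Cedar spool standing upright, 56 mm diameter, 90 mm tall, loose; leave it. Origin: centre of its underside. It and the jar swap sides.
- jar: Amber glass jar, 56 mm diameter, 110 mm tall, loose; leave it. Origin: centre of its underside.
- bottle: Tall green glass bottle, 60 mm diameter, 250 mm tall, loose; too tall to carry things over. Origin: centre of its underside. It and the tin swap sides.
- tin: Brass-coloured tin, 60 mm diameter, 120 mm tall, loose; leave it. Origin: centre of its underside.
- scoop: Steel spoon-shaped scoop 180 mm long lying flat at the right side of the shelf; leave it. Origin: its middle. (A fixed treat chest and a round spice box, under 150 mm tall, stand along the back, well beyond the bottle and the tin.)
Things that resemble listed ones, but are neither listed nor needed, are in the scene too. Of the things like the part that bears ball_center, leave any that is green; of the rest the smaller one is meant.

How it is judged:
On the way, in this order (a step that is already met when the one before it is completed fails the run):
1. the ball lies in the bowl, let go, while the ladder is still in its stand (horizontal distance between ball_center and bowl below 0.05 m and z of ball_center in the frame of bowl below 0.06 m and linear speed of ball below 0.05 m/s and contact force between the fingers and ball below 0.1 N and distance of ladder from where it was at the start of the episode below 0.03 m), for 0.2 s.
2. the ladder is lowered, still held in the fingers, until its foot is within about 20 mm of the cup's inner floor (z of ladder_foot in the frame of cup below 0.03 m and horizontal distance between ladder_foot and cup below 0.035 m and contact force between the fingers and ladder above 0.5 N), for 0.1 s.
At the end, for the whole second after the job is handed in: The ball rests in the bowl (centre within 50 mm of the bowl's axis); the ladder stands at rest in the cup, its foot within 22 mm above the inner floor, its top at least 28 mm from the cup's axis towards the orange tab and within 30 mm to either side of that direction; the cup stands upright (horizontal distance between ball_center and bowl below 0.05 m and z of ball_center in the frame of bowl below 0.06 m and linear speed of each of ball, ladder, cup below 0.05 m/s and z of ladder_foot in the frame of cup below 0.03 m and horizontal distance between ladder_foot and cup below 0.035 m and x of ladder_top in the frame of cup below -0.028 m and y of ladder_top in the frame of cup between -0.03 and 0.03 m and angle between ladder's own z axis and vertical below 0.7 rad and angle between cup's own z axis and vertical below 0.1 rad); the robot touches nothing.
It fails at once if the ladder or the ball is gripped with more than about 15 N per finger (30 N in all) (contact force between the fingers and ladder above 30 N or contact force between the fingers and ball above 30 N).
It fails at once if the ladder meets the cup with more than 10 N, the ball the bowl with more than 15 N, or the ladder the stand with more than 25 N (contact force between ladder and cup above 10 N or contact force between ball and bowl above 15 N or contact force between ladder and stand above 25 N).
It fails at once if the ball or the ladder falls on the shelf (height (world z) of ball_center below 0.0355 m or angle between ladder's own z axis and vertical above 1 rad).
It fails at once if the cup or the bowl is shifted by more than 40 mm, or tipped (distance of any of cup, bowl from where it was at the start of the episode above 0.04 m or angle between any of cup, bowl's own z axis and vertical above 0.35 rad).
It fails at once if a bystander is shifted by more than 30 mm or knocked over (distance of any of spool, jar, bottle, tin, paddle, scoop from where it was at the start of the episode above 0.03 m or angle between any of spool, jar, bottle, tin, paddle's own z axis and vertical above 0.4 rad).
It also fails if it takes over 70 s, if anything falls off the work surface, if the arm or the gripper's body presses on something with over 40 N, if the wrist force passes 120 N, or if a joint passes its speed limit or range.

## Robot

A 7-joint arm with a two-finger parallel gripper is mounted at the origin on the work surface. World frame = base frame: x ahead of the robot, y to its left, z up, the work surface at z = 0. Lengths are in m, angles in rad, forces in N, time in s.
With the tool pointing down it reaches from about 0.4 to 0.85 m from the base axis. Payload 10.4 kg.
Tool frame: the origin (TCP) lies midway between the tips of the shut fingers; the grasp point (between the pads) lies 19 mm behind it (ctrl.pinch_z is the distance from the TCP to the grasp point, in m); z points along the fingers, y is the line along which they close (so a half turn about z gives the same grasp; the last joint's range is limited). The gripper opens to 87 mm and grips with 3 to 60 N. Pads are 19 mm wide; open, the fingers measure 117 mm over their backs; the gripper's body (75 mm by 190 mm) begins 51 mm behind the grasp point.
Start: joints at [1.276, 0.332, -0.065, 1.46, 0.022, 1.35, -0.088], TCP at [0.168, -0.602, 0.187] pointing down, gripper open.
Joint ranges: [-2.6, 2.6], [-0.5, 2.12], [-1.47, 1.34], [0.16, 2.42], [-1.27, 4.41], [0.06, 2.06], [-2.6, 2.6]. Speed limits (rad/s): [2.22, 2.22, 2.79, 2.79, 3.14, 3.14, 3.14].

## Interface

Orientations are given as a unit quaternion [w, x, y, z].
In Python, from bench import ctrl gives the robot as it stands. The module is installed in compiled form; this text tells all that it offers.
- The arm moves only by the tool move_arm, never from a script. Its argument "deltas" is a list of rows, each an object with "linear": the shift along the tool's x, y, z in mm, a list of three; "dr": the turn, a rotation vector about the tool's x, y, z in degrees, a list of three; "grip": the finger opening in mm, from 0 to 87. A call has 1 to 10 rows; each row shifts and turns the commanded pose from where the row before left it, along the tool's axes as they then stand; what a row does not reach is not made up. A row lasts 1/8 s, in which the tool goes at most 62.5 mm and 10.7 degrees, less where a joint would pass 70% of its speed; a pose out of reach is approached as far as the arm can. A call is refused whole if a number of a shift passes 62.5 or a number of a turn 10.7, either way. A call with a gripper value outside its range is refused whole. The fingers move at their own pace and stop on an object; "grip_force" is the grip in N (left out, the last holds). Time passes only in rows, so rows that do not move let the fingers close. It gives the time, the measured TCP pose, the force, the opening and the grip force at its end, in the units of the state.
- ctrl.get_state(): the state, without advancing time (a new reading comes with each control period).
- ctrl.get_image(name): name is "side" or "top"; returns a dict with "image" (384x512x3 uint8, red, green, blue), "depth" (384x512 float32, m along the optical axis (not along the pixel's ray), 0 where there is no reading), "camera_matrix" (3x3 intrinsics, pixels), "k1" (the pictures are not rectified: a ray, as slopes to the right and down, at radius r is drawn at 1 + k1 r^2 times it, then the intrinsics apply), "R" (3x3) and "t" (3): a world point X has camera coordinates R X + t. Camera axes: x right, y down, z forward; pixel columns grow to the right and rows downward; lengths in m; the calibration is good to about 2 mm. A picture is of the moment at which its call begins.
- ctrl.finish_job(): hands the job in; it is judged then, once.
The state is a dict: "clock": time; "joint_pos": joint angles; "joint_velocities": joint speeds; "joint_efforts": joint torques, N m; "position": TCP position; "orientation": TCP orientation; "contact_force": force on the tool from outside, world axes, zero at the start; "wrist_torque": the same for the moment, N m; "gripper_width": finger opening in m; "grip_force": force on a finger pad.
Only numpy, scipy, OpenCV 4.12 (cv2) and the standard library are available. Lean on these libraries where they do the work, as an engineer would, in place of code of your own. Each camera call takes 0.05 s, during which the arm holds its last target. There are 200 camera calls.

## Working session

There is one attempt and no reset: what is moved stays moved. The work goes in short steps, Python scripts to look and compute and a tool call to move; the robot and the scene stay as the last step left them, time stands still between calls to the robot, and variables do not carry over. Pictures are saved under pics/ and viewed, at most 10 in all, crops included, and the job is handed in when it is done.

Besides the shell and the picture viewer there is one more tool, called after ">>>" as a command line: name --argument value ..., lists and objects as JSON in quotes. move_arm: Moves the arm, as the interface text tells. Its arguments: {"type":"object","properties":{"deltas":{"type":"array","items":{"type":"object","properties":{"linear":{"type":"array","items":{"type":"number"}},"dr":{"type":"array","items":{"type":"number"}},"grip":{"type":"number"}}}},"grip_force":{"type":"number"}},"required":["deltas"]}

```bash
mkdir -p pics; cat > h.py <<'E'
import numpy as np, cv2
from bench import ctrl
def cloud(im):
    K=np.array(im["camera_matrix"]);d=im["depth"];h,w=d.shape
    u,v=np.meshgrid(np.arange(w),np.arange(h))
    x=(u-K[0,2])/K[0,0];y=(v-K[1,2])/K[1,1];a,b=x.copy(),y.copy()
    for _ in range(8):
        s=1+im["k1"]*(a*a+b*b);a=x/s;b=y/s
    P=np.stack([a*d,b*d,d],-1)
    W=(P-np.array(im["t"]))@np.array(im["R"])
    W[d<=0]=np.nan
    return W
def save(im,n): cv2.imwrite("pics/"+n,cv2.cvtColor(im["image"],cv2.COLOR_RGB2BGR))
E
python3 - <<'E'
from h import *
for n in("top","side"):
    im=ctrl.get_image(n);save(im,n+"0.png");np.save(n+"0.npy",cloud(im))
    print(n,-np.array(im["R"]).T@np.array(im["t"]),np.array(im["camera_matrix"])[0,0],im["k1"])
print(ctrl.get_state())
E
```

```text
top [ 0.34730865 -0.07614918  1.27402637] 397.87091151614914 -0.0964437582725887
side [0.39903229 0.79859993 0.79051658] 352.19539395797915 -0.036893567755940965
{'clock': 0.1, 'joint_pos': array([ 1.27641797,  0.33280653, -0.06469768,  1.4608463 ,  0.02158512,
        1.3498987 , -0.08850077]), 'joint_velocities': array([-0.00079822, -0.00299693,  0.00196373, -0.00329299,  0.00101883,
       -0.00067873,  0.00247056]), 'joint_efforts': array([ 1.49386819e-03, -6.24548149e+01,  2.47839588e-02, -3.90719962e+01,
       -6.15205220e-02,  3.65829875e-02,  8.10012784e-05]), 'position': array([ 0.16767298, -0.6016864 ,  0.18614012]), 'orientation': array([-6.22995503e-04,  9.90780203e-01,  1.35477638e-01, -1.06910291e-04]), 'contact_force': array([-0.39312463,  0.3438337 , -0.822684  ]), 'wrist_torque': array([-0.01197909, -0.00245715,  0.00099513]), 'grip_force': 0.0, 'gripper_width': 0.0872983057959282}
```

View pics/top0.png

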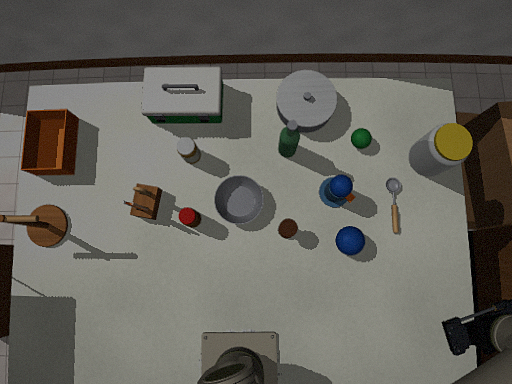

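View pics/side0.png

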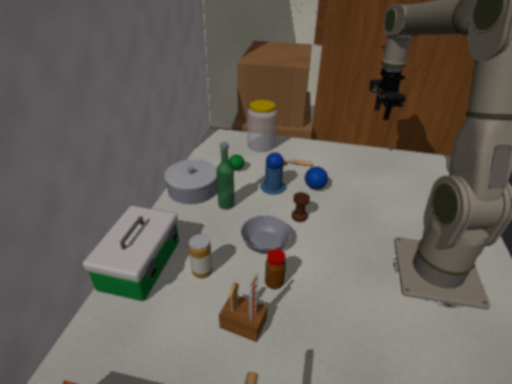

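The top view shows the ball on the cup at (340,187), with the orange tab at about (350,197). The bowl is at (240,200), the stand with ladder and paddle at (144,202), and a larger blue decoy ball at (350,240). Next I'll measure these.

```bash
python3 - <<'E'
from h import *
from scipy.optimize import least_squares
def sph(P):
    f=lambda p:np.linalg.norm(P-p[:3],axis=1)-p[3]
    p0=np.r_[P.mean(0)-[0,0,.02],.034]
    return least_squares(f,p0,loss='soft_l1',f_scale=.002).x.round(4)
for n in("top","side"):
    W=np.load(n+"0.npy");im=cv2.imread(f"pics/{n}0.png");hsv=cv2.cvtColor(im,cv2.COLOR_BGR2HSV)
    H,S,V=[hsv[...,i].astype(int) for i in range(3)]
    ok=~np.isnan(W[...,0])
    blue=(H>100)&(H<130)&(S>120)&ok
    k,L,st,c=cv2.connectedComponentsWithStats(blue.astype(np.uint8))
    for i in range(1,k):
        if st[i,4]<60: continue
        P=W[L==i];print(n,"blue",st[i],P.mean(0).round(3),P[:,2].max().round(3))
        if P[:,2].max()>.12:
            Q=P[P[:,2]>.112]
            print(' ball',sph(Q)); 
            Q=P[(P[:,2]>.02)&(P[:,2]<.09)];print(' cupwall',len(Q),Q.mean(0))
        else: print(' ball',sph(P[P[:,2]>.02]))
    box={"top":(320,165,362,212),"side":(255,145,300,200)}[n]
    m=np.zeros_like(ok);m[box[1]:box[3],box[0]:box[2]]=1
    o=m&ok&(H<18)&(S>110)&(V>60);print("tab",[(x,y,W[y,x].round(3)) for y,x in np.argwhere(o)][::4])
    # bowl: rim fit
    b={"top":(208,170,272,232),"side":(235,212,298,256)}[n]
    w=W[b[1]:b[3],b[0]:b[2]].reshape(-1,3);w=w[(w[:,2]>.042)&(w[:,2]<.054)]
    f=lambda p:np.hypot(w[:,0]-p[0],w[:,1]-p[1])-.0765
    print("bowl",len(w),least_squares(f,w.mean(0)[:2],loss='soft_l1',f_scale=.003).x,w[:,2].max())
    b={"top":(118,175,170,228),"side":(212,268,275,342)}[n]
    Wb=W[b[1]:b[3],b[0]:b[2]].reshape(-1,3);w=Wb
    t=w[(w[:,2]>.05)&(w[:,2]<.06)].astype(np.float32);print("stand top",len(t),t.mean(0),cv2.minAreaRect(t[:,:2].copy()))
    for lo,hi in((.08,.1),(.1,.12),(.12,.14),(.14,.17),(.17,.2)):
        t=w[(w[:,2]>lo)&(w[:,2]<hi)]
        if len(t):print(lo,len(t),t.mean(0).round(3),t.min(0).round(3),t.max(0).round(3))
for n,b in(("top",(115,170,175,232)),("top",(315,165,365,215)),("side",(205,262,280,345)),("side",(250,140,310,200))):
    im=cv2.imread(f"pics/{n}0.png")[b[1]:b[3],b[0]:b[2]]
    cv2.imwrite(f"pics/c_{n}{b[0]}.png",cv2.resize(im,(390,290),interpolation=cv2.INTER_CUBIC))
A=[cv2.imread(f"pics/c_{x}.png") for x in("top115","top315","side205","side250")]
cv2.imwrite("pics/crops.png",np.vstack([np.hstack(A[:2]),np.hstack(A[2:])]))
E
```

```text
top blue [320 175  32  32 697] [ 0.541 -0.299  0.091] 0.155
 ball [ 0.5497 -0.31    0.118   0.0334]
 cupwall 67 [ 0.53350422 -0.28702118  0.05320626]
top blue [336 226  29  29 644] [ 0.389 -0.339  0.076] 0.094
 ball [ 0.39   -0.3456  0.0457  0.0446]
tab [(np.int64(350), np.int64(193), array([ 0.53 , -0.343,  0.091])), (np.int64(351), np.int64(194), array([ 0.526, -0.344,  0.098])), (np.int64(350), np.int64(195), array([ 0.523, -0.341,  0.096])), (np.int64(347), np.int64(196), array([ 0.521, -0.332,  0.096])), (np.int64(351), np.int64(196), array([ 0.52 , -0.343,  0.101])), (np.int64(345), np.int64(197), array([ 0.517, -0.325,  0.1  ])), (np.int64(349), np.int64(197), array([ 0.518, -0.339,  0.094])), (np.int64(354), np.int64(197), array([ 0.517, -0.353,  0.098])), (np.int64(348), np.int64(198), array([ 0.514, -0.335,  0.096])), (np.int64(352), np.int64(198), array([ 0.514, -0.347,  0.096])), (np.int64(349), np.int64(199), array([ 0.512, -0.338,  0.094])), (np.int64(348), np.int64(200), array([ 0.508, -0.334,  0.098])), (np.int64(352), np.int64(200), array([ 0.508, -0.346,  0.098])), 
[... 1369 characters left out ...]
39, -0.159,  0.092])), (np.int64(295), np.int64(196), array([ 0.451, -0.146,  0.092])), (np.int64(298), np.int64(198), array([ 0.44, -0.14,  0.09]))]
bowl 223 [ 0.52297604 -0.0008666 ] 0.052075392484986854
stand top 858 [0.5187315  0.29844266 0.054245  ] ((0.5128860473632812, 0.24496163427829742), (0.1752312034368515, 0.10166893154382706), 79.57015991210938)
0.08 94 [0.517 0.284 0.088] [0.467 0.171 0.08 ] [0.551 0.316 0.1  ]
0.1 95 [0.521 0.298 0.11 ] [0.492 0.271 0.1  ] [0.554 0.317 0.12 ]
0.12 125 [0.526 0.298 0.129] [0.491 0.275 0.12 ] [0.554 0.317 0.14 ]
0.14 70 [0.497 0.303 0.154] [0.491 0.284 0.141] [0.503 0.317 0.17 ]
0.17 74 [0.497 0.3   0.181] [0.491 0.283 0.17 ] [0.504 0.316 0.191]
```

View pics/crops.png

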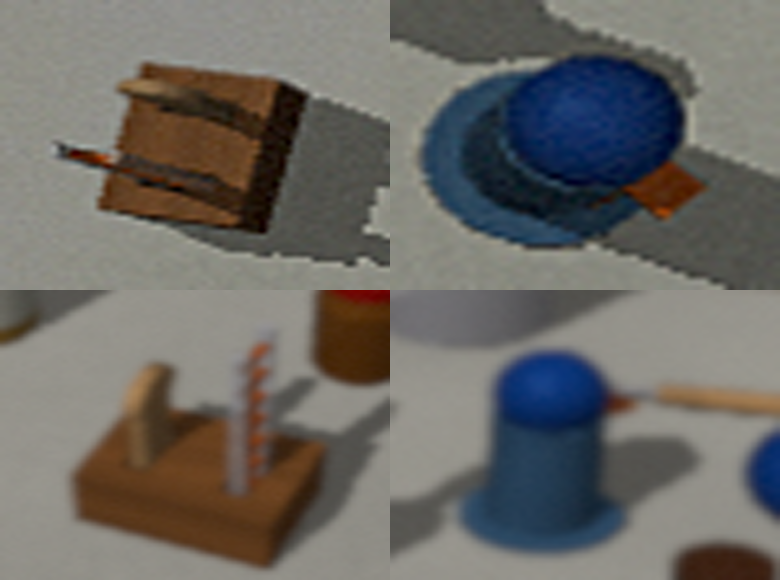

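>>> move_arm --deltas '[{"linear": [30, -12, -30], "grip": 87}, {"linear": [40, -16, -30], "grip": 87}, {"linear": [45, -18, 0], "grip": 87}, {"linear": [45, -18, 0], "grip": 87}, {"linear": [45, -18, 0], "grip": 87}, {"linear": [45, -18, 0], "grip": 87}, {"linear": [45, -18, 0], "grip": 87}, {"linear": [45, -18, 0], "grip": 87}, {"linear": [45, -18, 0], "grip": 87}, {"linear": [30, -12, 0], "grip": 87}]' --grip_force 6

```text
validation failed for argument at $.de...
```

```bash
cat >> h.py <<'E'
from scipy.spatial.transform import Rotation as Ro
def pose():
    s=ctrl.get_state();q=s["orientation"];return np.array(s["position"]),Ro.from_quat([q[1],q[2],q[3],q[0]])
def to(x,y,z,yaw=None):
    "tool-frame shift in mm to the TCP target, angle of tool y now, clock"
    p,R=pose();d=R.inv().apply(np.array([x,y,z])-p)*1000
    a=np.degrees(np.arctan2(*R.as_matrix()[[1,0],[1,1]]))
    s=ctrl.get_state()
    print("tcp",p.round(4),"delta",d.round(1),"yang",a.round(1),"zax",R.as_matrix()[:,2].round(3),"w",s["gripper_width"],"g",s["grip_force"],"F",s["contact_force"].round(1),"t",s["clock"])
E
python3 -c "
from h import *
to(.5495,-.3103,.104)"
```

```text
tcp [ 0.1677 -0.6017  0.1861] delta [ 446.  -178.1   82.3] yang -74.4 zax [-0.     0.001 -1.   ] w 0.0872983057959282 g 0.0 F [-0.4  0.3 -0.8] t 0.1
```

>>> move_arm --deltas '[{"linear": [30, -12, -30], "dr": [0, 0, 0], "grip": 87}, {"linear": [40, -16, -30], "dr": [0, 0, 0], "grip": 87}, {"linear": [45, -18, 0], "dr": [0, 0, 0], "grip": 87}, {"linear": [45, -18, 0], "dr": [0, 0, 0], "grip": 87}, {"linear": [45, -18, 0], "dr": [0, 0, 0], "grip": 87}, {"linear": [45, -18, 0], "dr": [0, 0, 0], "grip": 87}, {"linear": [45, -18, 0], "dr": [0, 0, 0], "grip": 87}, {"linear": [45, -18, 0], "dr": [0, 0, 0], "grip": 87}, {"linear": [45, -18, 0], "dr": [0, 0, 0], "grip": 87}, {"linear": [30, -12, 0], "dr": [0, 0, 0], "grip": 87}]' --grip_force 6

```text
clock: 1.35
position: [0.5246, -0.3285, 0.2464]
orientation: [-0.001, 0.991, 0.137, -0.0]
contact_force: [0.0, -0.3, -0.6]
gripper_width: 0.087
grip_force: 0.0
```

```bash
python3 -c "
from h import *
to(.5495,-.3103,.104)"
```

```text
tcp [ 0.5246 -0.3285  0.2464] delta [ 28.9 -10.6 142.4] yang -74.3 zax [-0.     0.001 -1.   ] w 0.0869841610036289 g 0.0 F [ 0.  -0.3 -0.6] t 1.35
```

>>> move_arm --deltas '[{"linear": [30, -12, 20], "dr": [0, 0, 0], "grip": 87}, {"linear": [0, 0, 30], "dr": [0, 0, 0], "grip": 87}, {"linear": [0, 0, 0], "dr": [0, 0, 0], "grip": 87}]'

```text
clock: 1.72
position: [0.5473, -0.3104, 0.1942]
orientation: [-0.001, 0.991, 0.136, -0.002]
contact_force: [1.0, -0.9, 0.1]
gripper_width: 0.0869
grip_force: 0.0
```

```bash
python3 -c "
from h import *
to(.5495,-.3103,.104)"
```

```text
tcp [ 0.5473 -0.3104  0.1942] delta [ 2.5  0.8 90.2] yang -74.4 zax [-0.005  0.002 -1.   ] w 0.08690462938886273 g 0.0 F [ 1.  -0.9  0.1] t 1.725
```

>>> move_arm --deltas '[{"linear": [2, 0, 25], "dr": [0, 0, 0], "grip": 87}, {"linear": [0, 0, 25], "dr": [0, 0, 0], "grip": 87}, {"linear": [0, 0, 20], "dr": [0, 0, 0], "grip": 87}, {"linear": [0, 0, 15], "dr": [0, 0, 0], "grip": 87}, {"linear": [0, 0, 5], "dr": [0, 0, 0], "grip": 87}, {"linear": [0, 0, 0], "dr": [0, 0, 0], "grip": 87}]'

```text
clock: 2.48
position: [0.5507, -0.3107, 0.1071]
orientation: [0.0, 0.991, 0.135, 0.0]
contact_force: [-0.2, 0.3, 0.3]
gripper_width: 0.087
grip_force: 0.0
```

>>> move_arm --deltas '[{"linear": [0, 0, 0], "dr": [0, 0, 0], "grip": 70}, {"linear": [0, 0, 0], "dr": [0, 0, 0], "grip": 66}, {"linear": [0, 0, 0], "dr": [0, 0, 0], "grip": 62}, {"linear": [0, 0, 0], "dr": [0, 0, 0], "grip": 60}, {"linear": [0, 0, 0], "dr": [0, 0, 0], "grip": 60}]'

```text
clock: 3.1
position: [0.5506, -0.3106, 0.1069]
orientation: [0.0, 0.991, 0.135, 0.0]
contact_force: [0.0, 0.7, -0.1]
gripper_width: 0.0604
grip_force: 0.0
```

```bash
python3 -c "
from h import *
to(.5495,-.3103,.104);save(ctrl.get_image('side'),'grasp.png')"
```

```text
tcp [ 0.5506 -0.3106  0.1069] delta [-1.  -0.6  2.9] yang -74.4 zax [ 0. -0. -1.] w 0.06042802721600656 g 0.0 F [ 0.   0.7 -0.1] t 3.1
```

```bash
python3 - <<'E'
from h import *
a=cv2.imread('pics/grasp.png')[110:220,215:345];a=cv2.resize(a,(400,338),interpolation=cv2.INTER_CUBIC)
im=ctrl.get_image('top');W=cloud(im);np.save('t.npy',W)
b=cv2.cvtColor(im['image'],cv2.COLOR_RGB2BGR)[140:250,285:415];b=cv2.resize(b,(400,338),interpolation=cv2.INTER_CUBIC)
cv2.imwrite('pics/g.png',np.hstack([a,b]))
E
```

```text
(no output)
```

View pics/g.png

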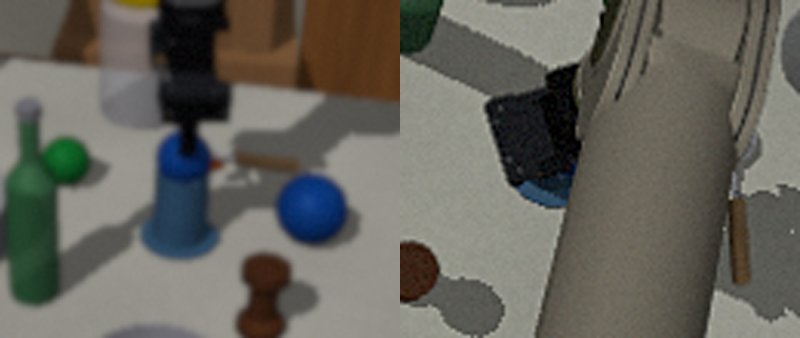

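The side crop shows a finger over the upper half of the ball, so it may be gripping too high. I'll measure the tip height from depth.

```bash
python3 - <<'E'
from h import *
im=ctrl.get_image('side');W=cloud(im);g=im['image'].astype(int)
# crop column positions: finger x~190/400*130+215=277, rows 120-155/338*110+110
for v in range(140,178): 
    u=277;print(v,g[v,u],W[v,u].round(3))
E
```

```text
140 [23 24 27] [ 0.532 -0.216  0.253]
141 [17 16 21] [ 0.531 -0.215  0.25 ]
142 [14 12 15] [ 0.531 -0.217  0.246]
143 [ 7  7 11] [ 0.532 -0.222  0.239]
144 [6 3 3] [ 0.531 -0.217  0.238]
145 [1 3 4] [ 0.532 -0.227  0.229]
146 [5 4 4] [ 0.531 -0.222  0.228]
147 [6 6 6] [ 0.531 -0.223  0.224]
148 [11  5  9] [ 0.531 -0.224  0.219]
149 [6 8 8] [ 0.531 -0.225  0.215]
150 [8 9 8] [ 0.536 -0.269  0.187]
151 [7 6 9] [ 0.536 -0.267  0.184]
152 [14 12 12] [ 0.536 -0.271  0.178]
153 [ 6  9 11] [ 0.536 -0.271  0.174]
154 [2 5 8] [ 0.535 -0.269  0.171]
155 [ 7  8 12] [ 0.536 -0.273  0.164]
156 [ 3  3 10] [ 0.536 -0.275  0.159]
157 [1 0 8] [ 0.535 -0.275  0.155]
158 [ 6  8 12] [ 0.535 -0.273  0.152]
159 [ 8 13 24] [ 0.534 -0.27   0.15 ]
160 [ 3 15 38] [ 0.534 -0.272  0.145]
161 [ 3 26 60] [ 0.535 -0.28   0.136]
162 [ 8 35 79] [ 0.535 -0.284  0.129]
163 [ 8 38 89] [ 0.534 -0.278  0.128]
164 [ 8 40 92] [ 0.534 -0.28   0.123]
165 [10 38 87] [ 0.534 -0.279  0.12 ]
166 [ 5 33 77] [ 0.534 -0.279  0.115]
167 [ 6 30 69] [ 0.534 -0.283  0.109]
168 [13 34 65] [ 0.534 -0.283  0.104]
169 [24 47 74] [ 0.534 -0.283  0.1  ]
170 [34 54 77] [ 0.533 -0.283  0.095]
171 [31 54 75] [ 0.533 -0.279  0.094]
172 [33 54 74] [ 0.533 -0.282  0.088]
173 [32 54 74] [ 0.532 -0.276  0.087]
174 [33 54 74] [ 0.533 -0.285  0.077]
175 [29 52 73] [ 0.532 -0.285  0.073]
176 [31 54 73] [ 0.532 -0.285  0.069]
177 [29 52 72] [ 0.532 -0.282  0.066]
```

```bash
python3 - <<'E'
from h import *
im=ctrl.get_image('side');W=cloud(im);g=im['image'].astype(int)
for u in range(264,286):
    c=[v for v in range(150,178) if g[v,u].max()<32]
    if c: v=max(c);print(u,v,W[v,u].round(3))
E
```

```text
273 150 [ 0.55  -0.265  0.187]
274 158 [ 0.545 -0.269  0.153]
275 159 [ 0.542 -0.275  0.146]
276 159 [ 0.538 -0.271  0.149]
277 159 [ 0.535 -0.277  0.146]
278 155 [ 0.532 -0.271  0.166]
```

```bash
python3 - <<'E'
from h import *
W=np.load('side0.npy');g=cv2.imread('pics/side0.png').astype(int)
m=np.zeros(g.shape[:2],bool);m[60:125,360:415]=1
m&=(g.max(2)<60)&(np.linalg.norm(W-np.array([.168,-.602,.22]),axis=2)<.16)
P=W[m];print(len(P));v,u=np.nonzero(m)
for r in range(60,125,2):
    k=v==r
    if k.any():print(r,u[k].min(),u[k].max(),P[k].mean(0).round(3),P[k][:,2].min().round(3))
R=Ro.from_quat([.9908,.1355,0,0])
for q in([0,0,0],[0,0.05,-.019],[0,-.05,-.019]):print(R.apply(q)+[.1677,-.6017,.1861])
E
```

```text
859
78 382 384 [ 0.19  -0.6    0.367] 0.364
80 370 387 [ 0.2   -0.639  0.346] 0.332
82 370 397 [ 0.191 -0.605  0.35 ] 0.327
84 369 399 [ 0.184 -0.595  0.346] 0.315
86 369 399 [ 0.183 -0.59   0.34 ] 0.308
88 369 398 [ 0.183 -0.588  0.333] 0.301
90 370 398 [ 0.18  -0.585  0.326] 0.298
92 375 398 [ 0.17  -0.578  0.322] 0.296
94 376 403 [ 0.161 -0.557  0.323] 0.285
96 376 405 [ 0.159 -0.532  0.324] 0.278
98 376 405 [ 0.158 -0.532  0.316] 0.27
100 376 405 [ 0.157 -0.531  0.309] 0.263
102 376 402 [ 0.159 -0.54   0.298] 0.254
104 375 403 [ 0.155 -0.544  0.289] 0.243
106 375 402 [ 0.153 -0.542  0.281] 0.236
108 374 391 [ 0.168 -0.589  0.253] 0.227
110 376 390 [ 0.164 -0.576  0.25 ] 0.221
112 384 390 [ 0.155 -0.547  0.255] 0.254
114 385 389 [ 0.153 -0.548  0.246] 0.246
116 383 388 [ 0.157 -0.549  0.237] 0.236
118 383 388 [ 0.155 -0.548  0.23 ] 0.227
[ 0.1677 -0.6017  0.1861]
[ 0.18112474 -0.64986406  0.2051    ]
[ 0.15427526 -0.55353594  0.2051    ]
```

>>> move_arm --deltas '[{"linear": [0, 0, 0], "dr": [0, 0, 0], "grip": 87}, {"linear": [0, 0, 0], "dr": [0, 0, 0], "grip": 87}, {"linear": [0, 0, 0], "dr": [0, 0, 0], "grip": 87}, {"linear": [-1, 0, 10], "dr": [0, 0, 0], "grip": 87}, {"linear": [0, 0, 10], "dr": [0, 0, 0], "grip": 87}, {"linear": [0, 0, 0], "dr": [0, 0, 0], "grip": 87}]'

```text
clock: 4.05
position: [0.5488, -0.3105, 0.0854]
orientation: [-0.001, 0.991, 0.135, -0.001]
contact_force: [0.9, 0.2, -0.2]
gripper_width: 0.0867
grip_force: 0.0
```

```bash
cat >> h.py <<'E'
def tips(c,r=.14):
    im=ctrl.get_image('side');W=cloud(im);g=im['image'].astype(int)
    m=(g.max(2)<32)&(np.linalg.norm(W[...,:2]-np.array(c),axis=2)<r)
    out=[]
    for u in np.unique(np.nonzero(m)[1]):
        v=np.nonzero(m[:,u])[0].max();out.append((int(u),int(v),W[v,u].round(3).tolist()))
    return im,W,out
E
python3 - <<'E'
from h import *
print(ctrl.pinch_z);to(.5495,-.3103,.073)
im,W,o=tips((.5495,-.31));print(*o,sep='\n')
E
```

```text
0.0187
tcp [ 0.5488 -0.3105  0.0854] delta [ 0.7 -0.  12.4] yang -74.4 zax [-0.002  0.001 -1.   ] w 0.0867461300036461 g 0.0 F [ 0.9  0.2 -0.2] t 4.05
(265, 130, [0.597, -0.358, 0.214])
(266, 130, [0.592, -0.355, 0.215])
(267, 130, [0.589, -0.356, 0.215])
(268, 151, [0.559, -0.214, 0.21])
(269, 153, [0.556, -0.22, 0.199])
(270, 154, [0.553, -0.219, 0.196])
(271, 154, [0.549, -0.218, 0.197])
(272, 154, [0.546, -0.22, 0.197])
(273, 154, [0.543, -0.22, 0.197])
(274, 165, [0.542, -0.257, 0.132])
(275, 166, [0.538, -0.256, 0.129])
(276, 167, [0.535, -0.263, 0.121])
(277, 167, [0.531, -0.26, 0.123])
(278, 167, [0.528, -0.26, 0.124])
(279, 159, [0.526, -0.258, 0.158])
(280, 155, [0.52, -0.228, 0.192])
(281, 154, [0.517, -0.228, 0.196])
(282, 154, [0.513, -0.228, 0.197])
(283, 154, [0.51, -0.231, 0.196])
(284, 153, [0.507, -0.232, 0.2])
(285, 153, [0.504, -0.23, 0.201])
(286, 153, [0.5, -0.231, 0.201])
(287, 153, [0.497, -0.235, 0.199])
(288, 149, [0.495, -0.227, 0.219])
```

Depth shows the real fingertips about 37 mm above the reported TCP, both at the start and now, so I'll allow for that. I'll lower another 15 mm and close.

>>> move_arm --deltas '[{"linear": [0, 0, 8], "dr": [0, 0, 0], "grip": 87}, {"linear": [0, 0, 7], "dr": [0, 0, 0], "grip": 87}, {"linear": [0, 0, 0], "dr": [0, 0, 0], "grip": 87}, {"linear": [0, 0, 0], "dr": [0, 0, 0], "grip": 72}, {"linear": [0, 0, 0], "dr": [0, 0, 0], "grip": 68}, {"linear": [0, 0, 0], "dr": [0, 0, 0], "grip": 64}, {"linear": [0, 0, 0], "dr": [0, 0, 0], "grip": 60}, {"linear": [0, 0, 0], "dr": [0, 0, 0], "grip": 60}]' --grip_force 8

```text
clock: 5.1
position: [0.5499, -0.3113, 0.0722]
orientation: [0.0, 0.991, 0.135, 0.0]
contact_force: [0.8, -1.8, 0.7]
gripper_width: 0.0673
grip_force: 8.0
```

>>> move_arm --deltas '[{"linear": [0, 0, -4], "dr": [0, 0, 0], "grip": 60}, {"linear": [0, 0, -8], "dr": [0, 0, 0], "grip": 60}, {"linear": [0, 0, -14], "dr": [0, 0, 0], "grip": 60}, {"linear": [0, 0, -16], "dr": [0, 0, 0], "grip": 60}, {"linear": [0, 0, -14], "dr": [0, 0, 0], "grip": 60}, {"linear": [0, 0, -8], "dr": [0, 0, 0], "grip": 60}, {"linear": [0, 0, 0], "dr": [0, 0, 0], "grip": 60}]'

```text
clock: 5.98
position: [0.5499, -0.311, 0.1366]
orientation: [0.0, 0.991, 0.135, 0.0]
contact_force: [0.4, -0.1, -1.2]
gripper_width: 0.0671
grip_force: 8.0
```

>>> move_arm --deltas '[{"linear": [3, -12, 0], "dr": [0, 0, 0], "grip": 60}, {"linear": [5, -25, 0], "dr": [0, 0, 0], "grip": 60}, {"linear": [7, -38, 0], "dr": [0, 0, 0], "grip": 60}, {"linear": [8, -45, 0], "dr": [0, 0, 0], "grip": 60}, {"linear": [9, -48, 0], "dr": [0, 0, 0], "grip": 60}, {"linear": [9, -48, 0], "dr": [0, 0, 0], "grip": 60}, {"linear": [8, -45, 0], "dr": [0, 0, 0], "grip": 60}, {"linear": [5, -30, 0], "dr": [0, 0, 0], "grip": 60}, {"linear": [3, -14, 0], "dr": [0, 0, 0], "grip": 60}, {"linear": [0, 0, 0], "dr": [0, 0, 0], "grip": 60}]'

```text
clock: 7.22
position: [0.5223, -0.0008, 0.1358]
orientation: [0.0, 0.991, 0.136, -0.0]
contact_force: [0.2, -1.3, -0.5]
gripper_width: 0.067
grip_force: 8.0
```

```bash
python3 - <<'E'
from h import *
to(.523,-.0015,-.004)
im=ctrl.get_image('side');W=cloud(im);hsv=cv2.cvtColor(im['image'],cv2.COLOR_RGB2HSV);H,S,V=[hsv[...,i].astype(int) for i in range(3)]
b=(H>100)&(H<130)&(S>120)&(np.linalg.norm(W-[.523,0,.15],axis=2)<.12)
P=W[b];print(len(P),P.min(0),P.max(0),P.mean(0))
m=(W[...,2]>.02)&(H>100)&(H<130)&(S>110)&(W[...,2]<.09)&(np.linalg.norm(W[...,:2]-[.55,-.31],axis=2)<.05)
print("cup",W[m].mean(0),m.sum())
E
```

```text
tcp [ 0.5223 -0.0008  0.1358] delta [  0.5   0.8 139.8] yang -74.3 zax [-0. -0. -1.] w 0.06696713309090692 g 7.99994632601738 F [ 0.2 -1.3 -0.5] t 7.225
104 [0.49105658 0.01227409 0.16842754] [0.54326042 0.04859161 0.21179362] [0.51639461 0.03277588 0.1877005 ]
cup [ 0.52424484 -0.30532092  0.08138976] 13
```

>>> move_arm --deltas '[{"linear": [0, 0, 10], "dr": [0, 0, 0], "grip": 60}, {"linear": [0, 0, 20], "dr": [0, 0, 0], "grip": 60}, {"linear": [0, 0, 25], "dr": [0, 0, 0], "grip": 60}, {"linear": [0, 0, 25], "dr": [0, 0, 0], "grip": 60}, {"linear": [0, 0, 20], "dr": [0, 0, 0], "grip": 60}, {"linear": [0, 0, 15], "dr": [0, 0, 0], "grip": 60}, {"linear": [0, 0, 10], "dr": [0, 0, 0], "grip": 60}, {"linear": [0, 0, 6], "dr": [0, 0, 0], "grip": 60}, {"linear": [0, 0, 3], "dr": [0, 0, 0], "grip": 60}, {"linear": [0, 0, 0], "dr": [0, 0, 0], "grip": 60}]'

```text
clock: 8.52
position: [0.5229, -0.0017, 0.0021]
orientation: [0.0, 0.991, 0.135, 0.0]
contact_force: [-0.9, -0.2, -1.3]
gripper_width: 0.0675
grip_force: 8.0
```

>>> move_arm --deltas '[{"linear": [0, 0, 1], "dr": [0, 0, 0], "grip": 60}, {"linear": [0, 0, 1], "dr": [0, 0, 0], "grip": 60}, {"linear": [0, 0, 1], "dr": [0, 0, 0], "grip": 60}, {"linear": [0, 0, 0], "dr": [0, 0, 0], "grip": 60}]'

```text
clock: 9.02
position: [0.5226, -0.0018, -0.0012]
orientation: [0.0, 0.991, 0.135, -0.0]
contact_force: [0.0, -0.2, 0.1]
gripper_width: 0.0676
grip_force: 8.0
```

>>> move_arm --deltas '[{"linear": [0, 0, 1], "dr": [0, 0, 0], "grip": 60}, {"linear": [0, 0, 1], "dr": [0, 0, 0], "grip": 60}, {"linear": [0, 0, 0], "dr": [0, 0, 0], "grip": 60}]'

```text
clock: 9.4
position: [0.5226, -0.0018, -0.0033]
orientation: [0.0, 0.991, 0.135, -0.0]
contact_force: [0.6, -0.4, -0.3]
gripper_width: 0.0677
grip_force: 8.0
```

>>> move_arm --deltas '[{"linear": [0, 0, 1], "dr": [0, 0, 0], "grip": 60}, {"linear": [0, 0, 1], "dr": [0, 0, 0], "grip": 60}, {"linear": [0, 0, 0], "dr": [0, 0, 0], "grip": 60}]'

```text
clock: 9.78
position: [0.5226, -0.0018, -0.0053]
orientation: [0.0, 0.991, 0.135, -0.0]
contact_force: [-0.1, 0.8, -0.4]
gripper_width: 0.0671
grip_force: 8.0
```

```bash
python3 - <<'E'
from h import *
to(.523,-.0015,-.004)
im=ctrl.get_image('side');save(im,'bowl.png');W=cloud(im);hsv=cv2.cvtColor(im['image'],cv2.COLOR_RGB2HSV);H,S,V=[hsv[...,i].astype(int) for i in range(3)]
b=(H>100)&(H<130)&(S>120)&(np.linalg.norm(W-[.523,0,.04],axis=2)<.12)
P=W[b];print(len(P),P.min(0),P.max(0),P.mean(0))
E
```

```text
tcp [ 0.5226 -0.0018 -0.0053] delta [ 0.5 -0.2 -1.3] yang -74.4 zax [-0. -0. -1.] w 0.06712818490246407 g 7.999912351369858 F [-0.1  0.8 -0.4] t 9.775
62 [0.48446191 0.01570859 0.03118806] [0.53883516 0.09033968 0.14518796] [0.51329072 0.04713231 0.06141063]
```

>>> move_arm --deltas '[{"linear": [0, 0, 1], "dr": [0, 0, 0], "grip": 60}, {"linear": [0, 0, 0], "dr": [0, 0, 0], "grip": 60}]'

```text
clock: 10.07
position: [0.5226, -0.0018, -0.0062]
orientation: [0.0, 0.991, 0.136, -0.0]
contact_force: [-0.1, 0.8, -1.1]
gripper_width: 0.0674
grip_force: 8.0
```

>>> move_arm --deltas '[{"linear": [0, 0, 1], "dr": [0, 0, 0], "grip": 60}, {"linear": [0, 0, 0], "dr": [0, 0, 0], "grip": 60}]'

```text
clock: 10.32
position: [0.5229, -0.0017, -0.007]
orientation: [0.0, 0.991, 0.136, 0.0]
contact_force: [0.1, 0.3, 1.1]
gripper_width: 0.0673
grip_force: 8.0
```

>>> move_arm --deltas '[{"linear": [0, 0, 0.5], "dr": [0, 0, 0], "grip": 60}, {"linear": [0, 0, 0], "dr": [0, 0, 0], "grip": 60}]'

```text
clock: 10.58
position: [0.5232, -0.0017, -0.0072]
orientation: [0.0, 0.991, 0.136, 0.001]
contact_force: [0.8, 0.5, 5.7]
gripper_width: 0.0672
grip_force: 8.0
```

>>> move_arm --deltas '[{"linear": [0, 0, 0], "dr": [0, 0, 0], "grip": 68}, {"linear": [0, 0, 0], "dr": [0, 0, 0], "grip": 72}, {"linear": [0, 0, 0], "dr": [0, 0, 0], "grip": 78}, {"linear": [0, 0, 0], "dr": [0, 0, 0], "grip": 80}, {"linear": [0, 0, 0], "dr": [0, 0, 0], "grip": 80}, {"linear": [0, 0, 0], "dr": [0, 0, 0], "grip": 80}]'

```text
clock: 11.32
position: [0.5227, -0.0018, -0.0077]
orientation: [0.0, 0.991, 0.135, -0.0]
contact_force: [0.3, 0.9, -0.7]
gripper_width: 0.0798
grip_force: 0.0
```

>>> move_arm --deltas '[{"linear": [0, 0, -5], "dr": [0, 0, 0], "grip": 80}, {"linear": [0, 0, -15], "dr": [0, 0, 0], "grip": 80}, {"linear": [0, 0, -25], "dr": [0, 0, 0], "grip": 80}, {"linear": [0, 0, -35], "dr": [0, 0, 0], "grip": 80}, {"linear": [0, 0, -45], "dr": [0, 0, 0], "grip": 80}, {"linear": [0, 0, -50], "dr": [0, 0, 0], "grip": 80}, {"linear": [0, 0, -40], "dr": [0, 0, 0], "grip": 80}, {"linear": [0, 0, 0], "dr": [0, 0, 0], "grip": 80}]'

```text
clock: 12.32
position: [0.5245, -0.0014, 0.2117]
orientation: [0.001, 0.991, 0.136, 0.003]
contact_force: [-0.2, -0.2, 0.1]
gripper_width: 0.0801
grip_force: 0.0
```

```bash
python3 - <<'E'
from h import *
to(.4975,.2977,.2)
im=ctrl.get_image('side');W=cloud(im);hsv=cv2.cvtColor(im['image'],cv2.COLOR_RGB2HSV);H,S,V=[hsv[...,i].astype(int) for i in range(3)]
b=(H>100)&(H<130)&(S>120)&(np.linalg.norm(W-[.523,0,.04],axis=2)<.1)
P=W[b];print(len(P),P.min(0),P.max(0),P.mean(0))
E
```

```text
tcp [ 0.5245 -0.0014  0.2117] delta [  54.4 -295.3   11.4] yang -74.4 zax [ 0.007 -0.001 -1.   ] w 0.08010839342540099 g 0.0 F [-0.2 -0.2  0.1] t 12.325
334 [ 0.48946527 -0.04513499  0.00405247] [0.55003101 0.03658733 0.07362281] [0.51814565 0.01734099 0.05454902]
```

>>> move_arm --deltas '[{"linear": [4, -20, 0], "dr": [0, 0, 0], "grip": 80}, {"linear": [7, -40, 0], "dr": [0, 0, 0], "grip": 80}, {"linear": [10, -55, 0], "dr": [0, 0, 0], "grip": 70}, {"linear": [11, -60, 0], "dr": [0, 0, 0], "grip": 60}, {"linear": [11, -60, 0], "dr": [0, 0, 0], "grip": 60}, {"linear": [8, -40, 0], "dr": [0, 0, 0], "grip": 60}, {"linear": [3, -20, 0], "dr": [0, 0, 9], "grip": 60}, {"linear": [0, 0, 0], "dr": [0, 0, 9], "grip": 60}, {"linear": [0, 0, 0], "dr": [0, 0, 8.4], "grip": 60}, {"linear": [0, 0, 0], "dr": [0, 0, 0], "grip": 60}]'

```text
clock: 13.62
position: [0.4949, 0.2967, 0.2065]
orientation: [0.001, 0.996, -0.094, -0.001]
contact_force: [-0.5, -0.1, -0.5]
gripper_width: 0.0598
grip_force: 0.0
```

```bash
python3 - <<'E'
from h import *
to(.4975,.2977,.114)
im,W,o=tips((.4975,.298),.1);print(*o[::2],sep='\n')
save(im,'lad.png')
for n in('side',):
    w=W.reshape(-1,3);w=w[(abs(w[:,0]-.497)<.03)&(abs(w[:,1]-.298)<.04)&(w[:,2]>.145)&(w[:,2]<.2)]
    print(len(w),w.mean(0),w.min(0),w.max(0))
a=cv2.imread('pics/lad.png')[180:350,180:330];cv2.imwrite('pics/lad2.png',cv2.resize(a,(528,600),interpolation=cv2.INTER_CUBIC))
E
```

```text
tcp [0.4949 0.2967 0.2065] delta [ 2.5 -1.6 92.5] yang -100.8 zax [-0.001 -0.001 -1.   ] w 0.05984588865119948 g 0.0 F [-0.5 -0.1 -0.5] t 13.625
(218, 252, [0.545, 0.383, 0.339])
(220, 257, [0.544, 0.378, 0.321])
(222, 259, [0.54, 0.378, 0.316])
(224, 259, [0.536, 0.379, 0.319])
(226, 260, [0.532, 0.38, 0.318])
(228, 260, [0.528, 0.381, 0.32])
(230, 261, [0.524, 0.381, 0.318])
(232, 262, [0.52, 0.382, 0.318])
(234, 262, [0.516, 0.383, 0.32])
(236, 263, [0.512, 0.384, 0.319])
(238, 264, [0.509, 0.384, 0.317])
(240, 264, [0.505, 0.385, 0.32])
(242, 265, [0.501, 0.386, 0.318])
(244, 267, [0.498, 0.385, 0.314])
(246, 270, [0.505, 0.336, 0.25])
(248, 271, [0.501, 0.337, 0.249])
(250, 271, [0.497, 0.336, 0.249])
(252, 271, [0.492, 0.338, 0.252])
(254, 269, [0.478, 0.391, 0.32])
(256, 268, [0.475, 0.39, 0.322])
(258, 258, [0.473, 0.383, 0.34])
(260, 254, [0.473, 0.367, 0.334])
(262, 256, [0.469, 0.366, 0.329])
(264, 253, [0.467, 0.357, 0.328])
(266, 251, [0.466, 0.344, 0.32])
(268, 235, [0.468, 0.312, 0.331])
(270, 224, [0.469, 0.29, 0.339])
(272, 224, [0.468, 0.27, 0.322])
(274, 219, [0.464, 0.268, 0.335])
(276, 219, [0.46, 0.27, 0.337])
(278, 219, [0.456, 0.268, 0.336])
(280, 222, [0.452, 0.271, 0.332])
(282, 220, [0.449, 0.258, 0.327])
(284, 214, [0.447, 0.248, 0.335])
(286, 211, [0.445, 0.227, 0.326])
134 [0.4969429  0.30154405 0.16906373] [0.49085663 0.28455921 0.14559772] [0.50372968 0.31689757 0.19208304]
```

View pics/lad2.png

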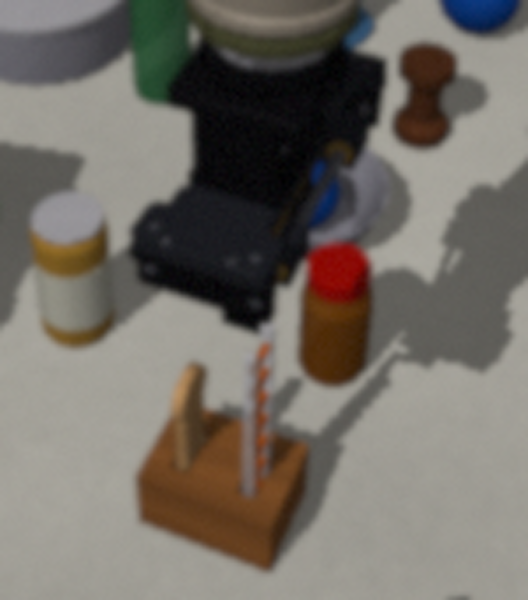

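>>> move_arm --deltas '[{"linear": [2, -3, 15], "dr": [0, 0, 0], "grip": 60}, {"linear": [0, 0, 25], "dr": [0, 0, 0], "grip": 60}, {"linear": [0, 0, 25], "dr": [0, 0, 0], "grip": 60}, {"linear": [0, 0, 18], "dr": [0, 0, 0], "grip": 60}, {"linear": [0, 0, 8], "dr": [0, 0, 0], "grip": 60}, {"linear": [0, 0, 0], "dr": [0, 0, 0], "grip": 60}]' --grip_force 7

```text
clock: 14.42
position: [0.4979, 0.2995, 0.116]
orientation: [0.0, 0.996, -0.094, -0.0]
contact_force: [-0.5, -0.7, -0.1]
gripper_width: 0.0602
grip_force: 0.0
```

>>> move_arm --deltas '[{"linear": [0, 0, 0], "dr": [0, 0, 0], "grip": 50}, {"linear": [0, 0, 0], "dr": [0, 0, 0], "grip": 42}, {"linear": [0, 0, 0], "dr": [0, 0, 0], "grip": 36}, {"linear": [0, 0, 0], "dr": [0, 0, 0], "grip": 32}, {"linear": [0, 0, 0], "dr": [0, 0, 0], "grip": 28}, {"linear": [0, 0, 0], "dr": [0, 0, 0], "grip": 26}, {"linear": [0, 0, 0], "dr": [0, 0, 0], "grip": 26}]'

```text
clock: 15.3
position: [0.4981, 0.2995, 0.1164]
orientation: [-0.0, 0.996, -0.094, 0.0]
contact_force: [-0.2, -0.0, 1.5]
gripper_width: 0.0317
grip_force: 7.0
```

```bash
python3 - <<'E'
from h import *
to(.4975,.2997,.114)
im=ctrl.get_image('side');W=cloud(im);g=im['image'].astype(int)
w=W[(g.max(2)>60)];w=w[(abs(w[:,0]-.497)<.02)&(abs(w[:,1]-.298)<.04)&(w[:,2]>.06)&(w[:,2]<.2)]
for a in range(60,200,15):
    q=w[(w[:,2]>a/1e3)&(w[:,2]<(a+15)/1e3)]
    if len(q): print(a,len(q),q.mean(0).round(4),q.min(0).round(4),q.max(0).round(4))
E
```

```text
tcp [0.4981 0.2995 0.1164] delta [-0.6 -0.1  2.4] yang -100.8 zax [ 0.  0. -1.] w 0.03170168239873393 g 6.999457427709785 F [-0.2 -0.   1.5] t 15.3
60 27 [0.4973 0.3052 0.067 ] [0.4911 0.2858 0.0601] [0.5045 0.3185 0.0747]
75 37 [0.4973 0.3049 0.0819] [0.4911 0.2875 0.0753] [0.5044 0.319  0.0897]
90 26 [0.4977 0.3078 0.0979] [0.4912 0.289  0.0907] [0.5045 0.3189 0.1046]
105 16 [0.4977 0.3073 0.111 ] [0.4913 0.2893 0.1058] [0.5045 0.3189 0.1178]
120 6 [0.4923 0.2912 0.1247] [0.4915 0.2894 0.1203] [0.4936 0.2933 0.1316]
```

>>> move_arm --deltas '[{"linear": [0, 0, -2], "dr": [0, 0, 0], "grip": 26}, {"linear": [0, 0, -5], "dr": [0, 0, 0], "grip": 26}, {"linear": [0, 0, -10], "dr": [0, 0, 0], "grip": 26}, {"linear": [0, 0, -15], "dr": [0, 0, 0], "grip": 26}, {"linear": [0, 0, -20], "dr": [0, 0, 0], "grip": 26}, {"linear": [0, 0, -25], "dr": [0, 0, 0], "grip": 26}, {"linear": [0, 0, -25], "dr": [0, 0, 0], "grip": 26}, {"linear": [0, 0, -23], "dr": [0, 0, 0], "grip": 26}, {"linear": [0, 0, -15], "dr": [0, 0, 0], "grip": 26}, {"linear": [0, 0, 0], "dr": [0, 0, 0], "grip": 26}]'

```text
clock: 16.6
position: [0.4984, 0.2999, 0.2575]
orientation: [-0.001, 0.996, -0.094, 0.001]
contact_force: [0.2, 0.6, -0.4]
gripper_width: 0.0319
grip_force: 7.0
```

```bash
cat >> h.py <<'E'
def lad(im,c,r=.05,lo=.06,hi=.35):
    W=cloud(im);g=im['image'].astype(int);w=W[(g.max(2)>55)]
    w=w[(abs(w[:,0]-c[0])<r)&(abs(w[:,1]-c[1])<r)&(w[:,2]>lo)&(w[:,2]<hi)]
    for a in np.arange(lo,hi,.02):
        q=w[(w[:,2]>a)&(w[:,2]<a+.02)]
        if len(q): print(a.round(3),len(q),q.mean(0).round(4),q.min(0).round(4),q.max(0).round(4))
E
python3 - <<'E'
from h import *
to(.5495,-.31,.25)
im=ctrl.get_image('side');save(im,'lift.png');lad(im,(.498,.2995),.03,.13)
a=cv2.imread('pics/lift.png')[140:350,190:350];cv2.imwrite('pics/lift2.png',cv2.resize(a,(457,600),interpolation=cv2.INTER_CUBIC))
E
```

```text
tcp [0.4984 0.2999 0.2575] delta [164.7 589.4   7.1] yang -100.8 zax [ 0.002  0.001 -1.   ] w 0.03190085862903181 g 6.99944436271835 F [ 0.2  0.6 -0.4] t 16.6
0.13 1 [0.4966 0.3127 0.15  ] [0.4966 0.3127 0.15  ] [0.4966 0.3127 0.15  ]
0.15 32 [0.4979 0.3065 0.1594] [0.4922 0.2883 0.1504] [0.5052 0.3182 0.1687]
0.17 54 [0.4971 0.3039 0.179 ] [0.4914 0.2868 0.1712] [0.5032 0.3192 0.1894]
0.19 56 [0.4972 0.3045 0.2001] [0.4915 0.287  0.1907] [0.5031 0.3186 0.2097]
0.21 60 [0.4972 0.3039 0.2212] [0.4916 0.2866 0.21  ] [0.5033 0.3188 0.2299]
0.23 56 [0.4976 0.3048 0.2423] [0.4916 0.2883 0.2315] [0.5037 0.3194 0.2497]
0.25 47 [0.4977 0.3072 0.2603] [0.4914 0.2864 0.2502] [0.5038 0.3191 0.2695]
0.27 36 [0.4972 0.3066 0.2789] [0.4911 0.2869 0.27  ] [0.5037 0.3189 0.2887]
0.29 12 [0.4944 0.3041 0.2947] [0.4845 0.2831 0.2922] [0.5119 0.3278 0.2968]
```

View pics/lift2.png

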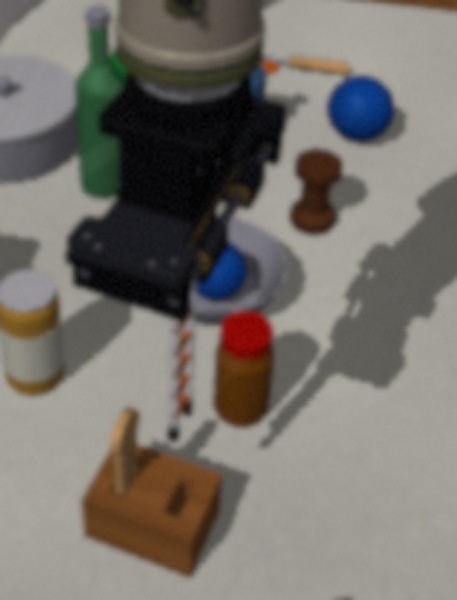

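```bash
python3 - <<'E'
from h import *
from scipy.optimize import least_squares
for n in('top','side'):
    im=ctrl.get_image(n);W=cloud(im);hsv=cv2.cvtColor(im['image'],cv2.COLOR_RGB2HSV);H,S,V=[hsv[...,i].astype(int) for i in range(3)]
    near=np.linalg.norm(W[...,:2]-[.55,-.31],axis=2)<.07
    bl=near&(H>95)&(H<130)&(S>90)
    Q=W[bl&(W[...,2]>.092)&(W[...,2]<.106)];f=lambda p:np.hypot(*(Q[:,:2]-p).T)-.032
    if len(Q)>8:print(n,"rim",len(Q),least_squares(f,[.55,-.31],loss='soft_l1',f_scale=.002).x,Q[:,2].mean())
    Q=W[bl&(W[...,2]>.02)&(W[...,2]<.09)];f=lambda p:np.hypot(*(Q[:,:2]-p).T)-.034
    if n=='side':print("wall",len(Q),least_squares(f,[.55,-.31],loss='soft_l1',f_scale=.002).x)
    o=near&(H<18)&(S>110)&(W[...,2]>.085);P=W[o]
    print("tab",len(P),P.mean(0),(P.min(0)+P.max(0))/2)
    save(im,n+'cup.png')
E
```

```text
top rim 100 [ 0.54889489 -0.30932902] 0.09899736328117417
tab 58 [ 0.51687091 -0.34138607  0.09730721] [ 0.51677452 -0.34066076  0.09735471]
side rim 11 [ 0.55129788 -0.30407442] 0.09746062752865069
wall 22 [ 0.55265277 -0.30721568]
tab 19 [ 0.51580219 -0.33828326  0.09730017] [ 0.51588424 -0.33893893  0.09709952]
```

>>> move_arm --deltas '[{"linear": [5, 15, 0], "dr": [0, 0, 0], "grip": 26}, {"linear": [8, 30, 0], "dr": [0, 0, 0], "grip": 26}, {"linear": [11, 40, 0], "dr": [0, 0, 0], "grip": 26}, {"linear": [13, 48, 0], "dr": [0, 0, 0], "grip": 26}, {"linear": [13, 48, 0], "dr": [0, 0, 0], "grip": 26}, {"linear": [13, 48, 0], "dr": [0, 0, 0], "grip": 26}, {"linear": [13, 48, 0], "dr": [0, 0, 0], "grip": 26}, {"linear": [13, 48, 0], "dr": [0, 0, 0], "grip": 26}, {"linear": [13, 48, 0], "dr": [0, 0, 0], "grip": 26}, {"linear": [13, 48, 0], "dr": [0, 0, 0], "grip": 26}]'

```text
clock: 18.0
position: [0.531, -0.1384, 0.256]
orientation: [0.0, 0.995, -0.095, -0.0]
contact_force: [1.2, 0.2, -0.4]
gripper_width: 0.0316
grip_force: 7.0
```

>>> move_arm --deltas '[{"linear": [14, 45, 0], "dr": [0, 0, 0], "grip": 26}, {"linear": [14, 40, 0], "dr": [0, 0, 0], "grip": 26}, {"linear": [12, 35, 0], "dr": [0, 0, 0], "grip": 26}, {"linear": [10, 22, 0], "dr": [0, 0, 0], "grip": 26}, {"linear": [5, 12, 0], "dr": [0, 0, -8], "grip": 26}, {"linear": [0, 0, 0], "dr": [0, 0, -10], "grip": 26}, {"linear": [0, 0, 0], "dr": [0, 0, -10], "grip": 26}, {"linear": [0, 0, 0], "dr": [0, 0, -10], "grip": 26}, {"linear": [0, 0, 0], "dr": [0, 0, -9], "grip": 26}, {"linear": [0, 0, 0], "dr": [0, 0, -5.8], "grip": 26}]'

```text
clock: 19.25
position: [0.5558, -0.2983, 0.2558]
orientation: [-0.0, 0.933, 0.36, -0.0]
contact_force: [0.5, -0.5, -0.9]
gripper_width: 0.0319
grip_force: 7.0
```

>>> move_arm --deltas '[{"linear": [0, 0, 0], "dr": [0, 0, 0], "grip": 26}, {"linear": [0, 0, 0], "dr": [0, 0, 0], "grip": 26}]'

```text
clock: 19.5
position: [0.5565, -0.2977, 0.2561]
orientation: [-0.0, 0.934, 0.357, -0.0]
contact_force: [-0.2, -0.4, -1.6]
gripper_width: 0.0322
grip_force: 7.0
```

```bash
python3 - <<'E'
from h import *
to(.5564,-.3028,.23)
im=ctrl.get_image('side');save(im,'over.png');lad(im,(.5564,-.3028),.04,.11,.3)
im=ctrl.get_image('top');save(im,'overt.png')
a=cv2.resize(cv2.imread('pics/over.png')[90:210,220:340],(400,400),interpolation=cv2.INTER_CUBIC)
b=cv2.resize(cv2.imread('pics/overt.png')[140:260,290:410],(400,400),interpolation=cv2.INTER_CUBIC)
cv2.imwrite('pics/over2.png',np.hstack([a,b]))
E
```

```text
tcp [ 0.5565 -0.2977  0.2561] delta [-3.4  3.7 26.1] yang -48.2 zax [-0.  0. -1.] w 0.03217272147250844 g 6.999514791741603 F [-0.2 -0.4 -1.6] t 19.5
0.13 1 [ 0.5694 -0.3048  0.15  ] [ 0.5694 -0.3048  0.15  ] [ 0.5694 -0.3048  0.15  ]
0.15 27 [ 0.5564 -0.2937  0.16  ] [ 0.5441 -0.3075  0.1512] [ 0.5705 -0.2797  0.1698]
0.17 28 [ 0.5575 -0.2947  0.1781] [ 0.5455 -0.308   0.1711] [ 0.5712 -0.2802  0.189 ]
0.19 27 [ 0.5559 -0.2931  0.2   ] [ 0.5439 -0.3081  0.1906] [ 0.5683 -0.2805  0.2094]
0.21 33 [ 0.5563 -0.2944  0.2206] [ 0.5443 -0.309   0.2102] [ 0.5691 -0.2826  0.2298]
0.23 30 [ 0.5571 -0.2932  0.2407] [ 0.5452 -0.3071  0.23  ] [ 0.5704 -0.2812  0.2476]
0.25 31 [ 0.5565 -0.2937  0.2608] [ 0.5439 -0.3089  0.2501] [ 0.571  -0.2801  0.2694]
0.27 26 [ 0.5566 -0.2949  0.2796] [ 0.5438 -0.3118  0.2704] [ 0.5697 -0.2803  0.289 ]
0.29 20 [ 0.562  -0.2958  0.2949] [ 0.5348 -0.3078  0.2905] [ 0.5796 -0.2695  0.2993]
```

View pics/over2.png

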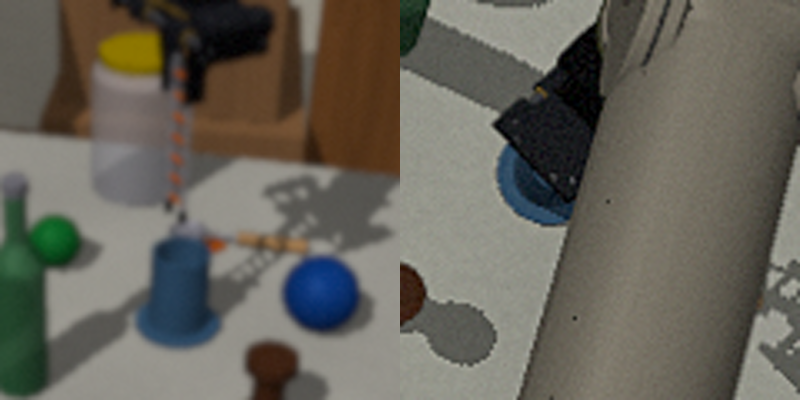

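>>> move_arm --deltas '[{"linear": [-5, 4, 0], "dr": [0, 0, 0], "grip": 26}, {"linear": [0, 0, 10], "dr": [0, 0, 0], "grip": 26}, {"linear": [0, 0, 12], "dr": [0, 0, 0], "grip": 26}, {"linear": [0, 0, 10], "dr": [0, 0, 0], "grip": 26}, {"linear": [0, 0, 5], "dr": [0, 0, 0], "grip": 26}, {"linear": [0, 0, 0], "dr": [0, 0, 0], "grip": 26}]'

```text
clock: 20.35
position: [0.5558, -0.3034, 0.219]
orientation: [-0.0, 0.934, 0.358, -0.0]
contact_force: [0.1, -0.5, 0.3]
gripper_width: 0.0318
grip_force: 7.0
```

>>> move_arm --deltas '[{"linear": [0, 0, 5], "dr": [0, 0, 0], "grip": 26}, {"linear": [0, 0, 5], "dr": [0, 0, 0], "grip": 26}, {"linear": [0, 0, 5], "dr": [0, 0, 0], "grip": 26}, {"linear": [0, 0, 5], "dr": [0, 0, 0], "grip": 26}, {"linear": [0, 0, 0], "dr": [0, 0, 0], "grip": 26}]'

```text
clock: 20.98
position: [0.5557, -0.3035, 0.1988]
orientation: [-0.0, 0.934, 0.358, -0.0]
contact_force: [0.2, 0.5, -0.1]
gripper_width: 0.0322
grip_force: 7.0
```

```bash
python3 - <<'E'
from h import *
to(.555,-.304,.13)
im=ctrl.get_image('side');save(im,'in.png');lad(im,(.5564,-.3028),.04,.11,.22)
cv2.imwrite('pics/in2.png',cv2.resize(im['image'][110:200,230:320,::-1],(450,450),interpolation=cv2.INTER_CUBIC))
E
```

```text
tcp [ 0.5557 -0.3035  0.1988] delta [-0.8 -0.  68.8] yang -48.0 zax [-0.001  0.    -1.   ] w 0.032217121043919925 g 6.999462168710124 F [ 0.2  0.5 -0.1] t 20.975
0.11 29 [ 0.557  -0.3007  0.1196] [ 0.5434 -0.3144  0.1103] [ 0.5697 -0.287   0.1293]
0.13 27 [ 0.5553 -0.2989  0.1388] [ 0.5442 -0.3119  0.1301] [ 0.5697 -0.2867  0.1493]
0.15 22 [ 0.5562 -0.2989  0.1601] [ 0.5451 -0.3134  0.1509] [ 0.568  -0.284   0.1669]
0.17 33 [ 0.5548 -0.299   0.1811] [ 0.543  -0.3129  0.1701] [ 0.5682 -0.2859  0.1896]
0.19 29 [ 0.5563 -0.2995  0.2011] [ 0.5439 -0.3131  0.1916] [ 0.5693 -0.2871  0.2099]
0.21 14 [ 0.5578 -0.3009  0.2142] [ 0.5445 -0.3127  0.21  ] [ 0.5699 -0.2861  0.2196]
```

View pics/in2.png

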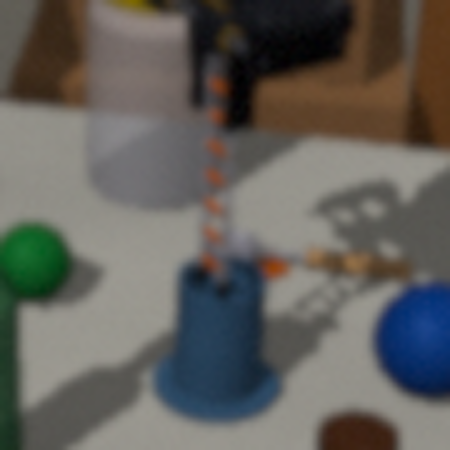

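The side crop shows both feet in the mouth of the cup, at about (205,268) and (225,285) in the crop, with no force on the arm. I'll keep lowering.

>>> move_arm --deltas '[{"linear": [0, 0, 5], "dr": [0, 0, 0], "grip": 26}, {"linear": [0, 0, 6], "dr": [0, 0, 0], "grip": 26}, {"linear": [0, 0, 6], "dr": [0, 0, 0], "grip": 26}, {"linear": [0, 0, 6], "dr": [0, 0, 0], "grip": 26}, {"linear": [0, 0, 0], "dr": [0, 0, 0], "grip": 26}]'

```text
clock: 21.65
position: [0.5556, -0.3035, 0.1757]
orientation: [-0.0, 0.934, 0.358, -0.0]
contact_force: [-0.1, -0.8, -0.7]
gripper_width: 0.0316
grip_force: 7.0
```

>>> move_arm --deltas '[{"linear": [0, 0, 8], "dr": [0, 0, 0], "grip": 26}, {"linear": [0, 0, 10], "dr": [0, 0, 0], "grip": 26}, {"linear": [0, 0, 10], "dr": [0, 0, 0], "grip": 26}, {"linear": [0, 0, 6], "dr": [0, 0, 0], "grip": 26}, {"linear": [0, 0, 3], "dr": [0, 0, 0], "grip": 26}, {"linear": [0, 0, 0], "dr": [0, 0, 0], "grip": 26}]'

```text
clock: 22.4
position: [0.556, -0.3035, 0.1393]
orientation: [0.0, 0.934, 0.358, 0.0]
contact_force: [0.4, -1.0, -0.5]
gripper_width: 0.0318
grip_force: 7.0
```

>>> move_arm --deltas '[{"linear": [0, 0, 6], "dr": [0, 0, 0], "grip": 26}, {"linear": [0, 0, 5], "dr": [0, 0, 0], "grip": 26}, {"linear": [0, 0, 3], "dr": [0, 0, 0], "grip": 26}, {"linear": [0, 0, 0], "dr": [0, 0, 0], "grip": 26}]'

```text
clock: 22.9
position: [0.5558, -0.3035, 0.1251]
orientation: [-0.0, 0.934, 0.358, -0.0]
contact_force: [-0.4, -0.1, -0.7]
gripper_width: 0.0319
grip_force: 7.0
```

>>> move_arm --deltas '[{"linear": [-5.6, 0, 0], "dr": [0, 3, 0], "grip": 26}, {"linear": [-5.6, 0, 0], "dr": [0, 3, 0], "grip": 26}, {"linear": [-4, 0, 0], "dr": [0, 3, 0], "grip": 26}, {"linear": [0, 0, 0], "dr": [0, 0, 0], "grip": 26}]'

```text
clock: 23.4
position: [0.5435, -0.3155, 0.1246]
orientation: [-0.028, 0.931, 0.356, 0.073]
contact_force: [-0.5, -0.2, -1.0]
gripper_width: 0.0321
grip_force: 7.0
```

>>> move_arm --deltas '[{"linear": [-4, 0, 0], "dr": [0, 3, 0], "grip": 26}, {"linear": [-4, 0, 0], "dr": [0, 3, 0], "grip": 26}, {"linear": [0, 0, 0], "dr": [0, 0, 0], "grip": 26}]'

```text
clock: 23.78
position: [0.5381, -0.3197, 0.1229]
orientation: [-0.047, 0.926, 0.354, 0.121]
contact_force: [-0.4, -0.4, -0.8]
gripper_width: 0.0323
grip_force: 7.0
```

```bash
python3 - <<'E'
from h import *
to(.555,-.304,.13)
p,R=pose();f=p+R.apply([0,0,.1065]);t=f-R.apply([0,0,.18]);c=np.array([.549,-.3093,0])
D=Ro.from_euler('z',-42,degrees=True)
print("foot",D.apply(f-c),"top",D.apply(t-c),"(x away from tab)")
im=ctrl.get_image('side');save(im,'tilt.png');lad(im,(.54,-.31),.05,.11,.2)
E
```

```text
tcp [ 0.5381 -0.3197  0.1229] delta [24.1 -0.5 -0.9] yang -48.1 zax [ 0.191  0.172 -0.966] w 0.03226002450645576 g 6.999663946780856 F [-0.4 -0.4 -0.8] t 23.775
foot [ 0.01235064 -0.0005014   0.02003082] top [-0.03396081 -0.00048568  0.19397119] (x away from tab)
0.11 27 [ 0.5395 -0.3153  0.1191] [ 0.5247 -0.3304  0.1111] [ 0.5532 -0.2989  0.1286]
0.13 32 [ 0.5351 -0.3181  0.1387] [ 0.5219 -0.3328  0.1306] [ 0.5501 -0.3047  0.1498]
0.15 31 [ 0.5333 -0.3237  0.1608] [ 0.506  -0.3415  0.1502] [ 0.5536 -0.2997  0.1689]
0.17 30 [ 0.5268 -0.3244  0.1798] [ 0.5005 -0.3479  0.1705] [ 0.5425 -0.2977  0.1898]
0.19 10 [ 0.5188 -0.319   0.1948] [ 0.4974 -0.3406  0.1902] [ 0.5329 -0.3049  0.1999]
```

>>> move_arm --deltas '[{"linear": [-5, 0, 0], "dr": [0, 3, 0], "grip": 26}, {"linear": [-1, 0, 3], "dr": [0, 0, 0], "grip": 26}, {"linear": [-1, 0, 3], "dr": [0, 0, 0], "grip": 26}, {"linear": [0, 0, 0], "dr": [0, 0, 0], "grip": 26}]'

```text
clock: 24.32
position: [0.5358, -0.3211, 0.1154]
orientation: [-0.056, 0.922, 0.355, 0.146]
contact_force: [-0.5, -0.0, -0.7]
gripper_width: 0.032
grip_force: 7.0
```

>>> move_arm --deltas '[{"linear": [-0.3, 0, 1], "dr": [0, 0, 0], "grip": 26}, {"linear": [-0.3, 0, 1], "dr": [0, 0, 0], "grip": 26}, {"linear": [0, 0, 0], "dr": [0, 0, 0], "grip": 26}]'

```text
clock: 24.7
position: [0.5352, -0.3221, 0.1134]
orientation: [-0.056, 0.922, 0.354, 0.146]
contact_force: [-0.8, 0.2, -0.6]
gripper_width: 0.0317
grip_force: 7.0
```

>>> move_arm --deltas '[{"linear": [-0.3, 0, 1], "dr": [0, 0, 0], "grip": 26}, {"linear": [0, 0, 0], "dr": [0, 0, 0], "grip": 26}]'

```text
clock: 24.95
position: [0.5352, -0.3222, 0.1124]
orientation: [-0.056, 0.922, 0.354, 0.146]
contact_force: [-0.4, -0.2, -0.6]
gripper_width: 0.0317
grip_force: 7.0
```

```bash
cat > ft.py <<'E'
from h import *
to(.555,-.304,.13)
p,R=pose();f=p+R.apply([0,0,.1065]);t=f-R.apply([0,0,.18]);c=np.array([.549,-.3093,0])
D=Ro.from_euler('z',-42,degrees=True)
print("foot",D.apply(f-c),"top",D.apply(t-c))
E
python3 ft.py
```

```text
tcp [ 0.5352 -0.3222  0.1124] delta [31.  -0.3 -8.5] yang -48.0 zax [ 0.23   0.207 -0.951] w 0.03166286328523171 g 6.99981123535963 F [-0.4 -0.2 -0.6] t 24.95
foot [ 0.01402362 -0.00035272  0.01108447] top [-0.04159347 -0.00032655  0.18227659]
```

>>> move_arm --deltas '[{"linear": [-0.3, 0, 1], "dr": [0, 0, 0], "grip": 26}, {"linear": [0, 0, 0], "dr": [0, 0, 0], "grip": 26}]'

```text
clock: 25.2
position: [0.5352, -0.3221, 0.1113]
orientation: [-0.056, 0.922, 0.354, 0.146]
contact_force: [-0.9, 0.1, -0.3]
gripper_width: 0.0321
grip_force: 7.0
```

>>> move_arm --deltas '[{"linear": [-0.2, 0, 0.6], "dr": [0, 0, 0], "grip": 26}, {"linear": [0, 0, 0], "dr": [0, 0, 0], "grip": 26}]'

```text
clock: 25.45
position: [0.5352, -0.3222, 0.1107]
orientation: [-0.056, 0.922, 0.354, 0.146]
contact_force: [0.3, 0.6, 0.0]
gripper_width: 0.0316
grip_force: 7.0
```

>>> move_arm --deltas '[{"linear": [-0.2, 0, 0.5], "dr": [0, 0, 0], "grip": 26}, {"linear": [0, 0, 0], "dr": [0, 0, 0], "grip": 26}]'

```text
clock: 25.7
position: [0.5353, -0.3223, 0.1103]
orientation: [-0.056, 0.922, 0.354, 0.146]
contact_force: [-0.6, -0.2, -0.6]
gripper_width: 0.0317
grip_force: 7.0
```

>>> move_arm --deltas '[{"linear": [-0.2, 0, 0.5], "dr": [0, 0, 0], "grip": 26}, {"linear": [0, 0, 0], "dr": [0, 0, 0], "grip": 26}]'

```text
clock: 25.95
position: [0.5353, -0.3225, 0.11]
orientation: [-0.056, 0.922, 0.354, 0.146]
contact_force: [-1.0, 0.1, 2.4]
gripper_width: 0.0324
grip_force: 7.0
```

>>> move_arm --deltas '[{"linear": [-0.2, 0, 0.5], "dr": [0, 0, 0], "grip": 26}, {"linear": [0, 0, 0], "dr": [0, 0, 0], "grip": 26}]'

```text
clock: 26.2
position: [0.5355, -0.3227, 0.1098]
orientation: [-0.055, 0.922, 0.354, 0.146]
contact_force: [-1.3, -0.4, 6.6]
gripper_width: 0.0317
grip_force: 7.0
```

>>> move_arm --deltas '[{"linear": [-0.1, 0, 0.4], "dr": [0, 0, 0], "grip": 26}, {"linear": [0, 0, 0], "dr": [0, 0, 0], "grip": 26}]'

```text
clock: 26.45
position: [0.5356, -0.3229, 0.1097]
orientation: [-0.055, 0.922, 0.354, 0.146]
contact_force: [-1.2, -1.2, 8.3]
gripper_width: 0.0321
grip_force: 7.0
```

Touched the floor. I'll back off to relieve the load, then release.

>>> move_arm --deltas '[{"linear": [0.3, 0, -1.0], "dr": [0, 0, 0], "grip": 26}, {"linear": [0, 0, 0], "dr": [0, 0, 0], "grip": 26}]'

```text
clock: 26.7
position: [0.5353, -0.3223, 0.1099]
orientation: [-0.056, 0.922, 0.354, 0.146]
contact_force: [0.2, -1.8, 2.4]
gripper_width: 0.0321
grip_force: 7.0
```

```bash
python3 ft.py; python3 - <<'E'
from h import *
im=ctrl.get_image('side');cv2.imwrite('pics/rel.png',cv2.resize(im['image'][100:200,220:320,::-1],(500,500),interpolation=cv2.INTER_CUBIC))
E
```

```text
tcp [ 0.5353 -0.3223  0.1099] delta [ 31.8  -0.5 -10.8] yang -48.0 zax [ 0.23   0.206 -0.951] w 0.0321380769037282 g 7.000089929206297 F [ 0.2 -1.8  2.4] t 26.7
foot [ 0.01401952 -0.00059473  0.0085668 ] top [-0.04160512 -0.00048439  0.17975642]
```

View pics/rel.png

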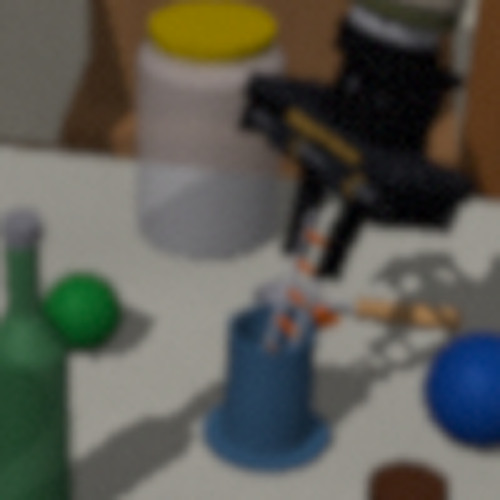

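>>> move_arm --deltas '[{"linear": [-2.8, 0, -0.3], "dr": [0, 1.5, 0], "grip": 26}, {"linear": [0, 0, 0], "dr": [0, 0, 0], "grip": 26}]'

```text
clock: 27.0
position: [0.532, -0.3248, 0.1084]
orientation: [-0.061, 0.921, 0.352, 0.158]
contact_force: [0.1, 0.4, 1.0]
gripper_width: 0.0319
grip_force: 7.0
```

>>> move_arm --deltas '[{"linear": [-1.9, 0, -0.3], "dr": [0, 1, 0], "grip": 26}, {"linear": [0, 0, 0], "dr": [0, 0, 0], "grip": 26}]'

```text
clock: 27.25
position: [0.531, -0.3259, 0.1084]
orientation: [-0.064, 0.919, 0.352, 0.166]
contact_force: [0.6, -0.5, -0.6]
gripper_width: 0.0319
grip_force: 7.0
```

```bash
python3 ft.py
```

```text
tcp [ 0.531  -0.3259  0.1084] delta [37.9 -0.3 -8.9] yang -48.1 zax [ 0.26   0.234 -0.937] w 0.03191624174985927 g 6.999908340512775 F [ 0.6 -0.5 -0.6] t 27.25
foot [ 0.01286349 -0.00027563  0.00864924] top [-0.0501777  -0.00028616  0.17724879]
```

>>> move_arm --deltas '[{"linear": [-1.9, 0, 0], "dr": [0, 1, 0], "grip": 26}, {"linear": [0, 0, 0], "dr": [0, 0, 0], "grip": 26}]'

```text
clock: 27.5
position: [0.5301, -0.3268, 0.108]
orientation: [-0.067, 0.917, 0.351, 0.174]
contact_force: [0.2, -0.1, -0.1]
gripper_width: 0.0321
grip_force: 7.0
```

>>> move_arm --deltas '[{"linear": [0, 0, 0], "dr": [0, 0, 0], "grip": 26}, {"linear": [0, 0, 0], "dr": [0, 0, 0], "grip": 31}, {"linear": [0, 0, 0], "dr": [0, 0, 0], "grip": 33}, {"linear": [0, 0, 0], "dr": [0, 0, 0], "grip": 35}, {"linear": [0, 0, 0], "dr": [0, 0, 0], "grip": 40}, {"linear": [0, 0, 0], "dr": [0, 0, 0], "grip": 48}, {"linear": [0, 0, 0], "dr": [0, 0, 0], "grip": 56}, {"linear": [0, 0, 0], "dr": [0, 0, 0], "grip": 60}, {"linear": [0, 0, 0], "dr": [0, 0, 0], "grip": 60}]' --grip_force 3

```text
clock: 28.62
position: [0.5304, -0.3265, 0.1082]
orientation: [-0.067, 0.917, 0.352, 0.174]
contact_force: [0.3, 0.6, 0.1]
gripper_width: 0.0591
grip_force: 0.0
```

```bash
python3 ft.py; python3 - <<'E'
from h import *
im=ctrl.get_image('side');lad(im,(.53,-.32),.05,.11,.2)
E
```

```text
tcp [ 0.5304 -0.3265  0.1082] delta [39.  -0.3 -8.1] yang -48.0 zax [ 0.273  0.245 -0.93 ] w 0.059083390162724105 g 0.0 F [0.3 0.6 0.1] t 28.625
foot [ 0.01370466 -0.00037685  0.00910799] top [-0.05226631 -0.00033402  0.17658286]
0.11 34 [ 0.5268 -0.326   0.1198] [ 0.5111 -0.3458  0.1103] [ 0.5425 -0.3114  0.1299]
0.13 44 [ 0.5187 -0.3304  0.1418] [ 0.4857 -0.3632  0.1332] [ 0.5511 -0.2994  0.1496]
0.15 51 [ 0.5153 -0.3379  0.1595] [ 0.4807 -0.3691  0.15  ] [ 0.5523 -0.3035  0.1693]
0.17 14 [ 0.5072 -0.3305  0.1766] [ 0.4924 -0.3658  0.171 ] [ 0.5474 -0.3071  0.189 ]
0.19 4 [ 0.49   -0.3134  0.1951] [ 0.4866 -0.3171  0.1906] [ 0.4937 -0.3105  0.1981]
```

>>> move_arm --deltas '[{"linear": [0, 0, -5], "dr": [0, 0, 0], "grip": 60}, {"linear": [0, 0, -10], "dr": [0, 0, 0], "grip": 60}, {"linear": [0, 0, -20], "dr": [0, 0, 0], "grip": 60}, {"linear": [0, 0, -30], "dr": [0, 0, 0], "grip": 60}, {"linear": [0, 0, -40], "dr": [0, 0, 0], "grip": 60}, {"linear": [0, 0, -40], "dr": [0, 0, 0], "grip": 60}, {"linear": [0, 0, 0], "dr": [0, 0, 0], "grip": 60}, {"linear": [0, 0, 0], "dr": [0, 0, 0], "grip": 60}]'

```text
clock: 29.68
position: [0.4908, -0.3619, 0.2429]
orientation: [-0.067, 0.917, 0.352, 0.174]
contact_force: [-0.3, 0.4, -1.0]
gripper_width: 0.0602
grip_force: 0.0
```

```bash
python3 - <<'E'
from h import *
im=ctrl.get_image('side');save(im,'fin.png');lad(im,(.51,-.34),.06,.11,.2)
D=Ro.from_euler('z',-42,degrees=True)
W=cloud(im);g=im['image'].astype(int)
m=(g.max(2)>55)&(abs(W[...,0]-.51)<.07)&(abs(W[...,1]+.34)<.07)&(W[...,2]>.15)&(W[...,2]<.2)
print(D.apply(W[m]-[.549,-.3093,0]).mean(0),W[m][:,2].max())
a=cv2.imread('pics/fin.png')[90:270,190:340];cv2.imwrite('pics/fin2.png',cv2.resize(a,(500,600),interpolation=cv2.INTER_CUBIC))
E
```

```text
0.11 30 [ 0.5263 -0.3251  0.1203] [ 0.5111 -0.3398  0.1108] [ 0.5393 -0.3122  0.13  ]
0.13 31 [ 0.5219 -0.3321  0.1401] [ 0.5091 -0.3491  0.1302] [ 0.5359 -0.3156  0.1492]
0.15 33 [ 0.5133 -0.3369  0.1599] [ 0.5004 -0.3539  0.1506] [ 0.5283 -0.3197  0.1691]
0.17 10 [ 0.5098 -0.3415  0.1728] [ 0.4974 -0.3548  0.17  ] [ 0.5229 -0.3286  0.1756]
[-0.04633107  0.00309788  0.16287573] 0.17560096170029846
```

View pics/fin2.png

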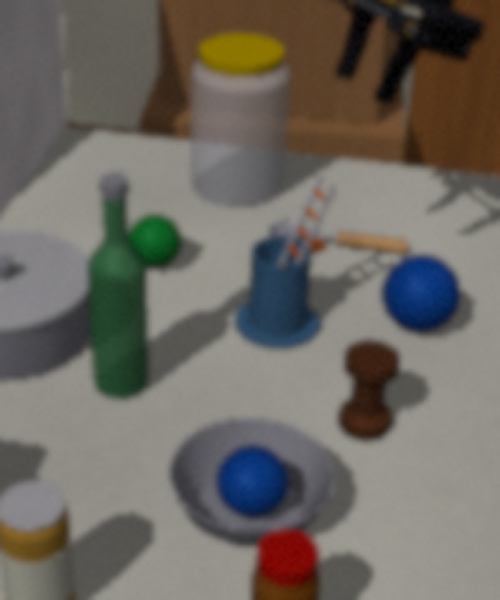

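The final view shows the ladder leaning over the orange tab at (320,220) and the ball in the bowl at (252,480). The gripper is clear of everything, so I'll hand in.

```bash
python3 -c "
from h import *
print(ctrl.finish_job())"
```

```text
the job is handed in; nothing more can be done
None
```

The job is handed in (no verdict came back): the last picture shows the ball in the bowl and the ladder in the cup leaning over the orange tab, with the gripper clear; the closest call was about 8–9 N on the ladder at the cup floor (limit 10 N).

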